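# Seat the seedling tray under the grow lamp

## Task

Slide the clear-covered seedling tray along the bench and in under the low lamp hood until it has pressed the sprung stop pad at the back in, then let go so that it stays there against the pad. Do it gently: keep the tray down on the bench, touch the lamp hood with nothing, do not ram the stop, and leave the other things where they stand.

Things in the scene. Friction and masses are not known exactly. Their poses are not given: they have to be found in the camera images.
- tray: Closed seedling tray, rigid: brown base, clear cover, leaves; 120 long (x) by 100 wide (y) by 48 mm high, 0.65 to 0.95 kg, loose on the bench. Origin: centre of its underside. +x is the nose that goes in first. An orange grip fin sticks out at the other end: 16 mm thick (y), 60 to 122 mm behind the origin, 6 to 50 mm above the bench. Takes 3 to 7 N to push, more if pressed down.
- tray_grip (a point): Where to grip the orange fin: tray frame (-92, 0, 36) mm, 14 mm below the fin's top; pinch it across its 16 mm thickness (tray y). Same axes as the tray.
- tray_nose (a point): Middle of the tray's nose face, tray frame (60, 0, 24) mm. Same axes as the tray.
- bay: Fixed growing bay: white posts carrying the lamp hood, an aluminium guide 20 mm high along each side; its floor is the bench. Origin: on the bench, middle of the mouth, below the hood's front edge; +x runs into the bay, the way the tray slides. Guides' inner faces at y = -54 and +54 mm, x = 0 to 165 mm; flared lead-ins reach out to x = -23 mm, opening to about y = -67 and +67 mm.
- bay_mouth (a point): Middle of the bay's mouth, bay frame (0, 0, 24) mm. Same axes as the bay.
- hood: White lamp hood, a slab 205 (x) by 176 (y) by 14 mm fixed on the bay; underside 60 mm and top 74 mm above the bench (a small grey box on it near the back reaches 82 mm). Origin: underside, middle of the front edge, right above the bay's origin; axes as the bay. The tray passes 12 mm below it; the grip fin stays outside.
- back_block: Fixed grey block at the back of the bay, its front face at x = 155 mm; origin and axes are those of the bay. It carries the stop: a black rubber pad 60 mm wide, its face at x = 45 to 95 mm, different each time, hidden by the hood and not measured: find it by feel. Sprung: yields from 0.8 N, 0.8 N/mm, solid after 6 mm (5.6 N). Bench friction keeps the tray pressed on it.
- spray: Bystander: white bottle with blue cap, 60 mm diameter, 170 mm high, standing beside the bay. Origin: centre of its underside.
- seed_jar: Bystander: amber glass jar with white cap, 60 mm diameter, 85 mm high, standing beside the bay. Origin: centre of its underside.
- sample_box: Bystander: small clear box with leaves, 60 by 60 by 70 mm. Origin: centre of its underside.
Mind the look-alikes: they are no part of the job. Of the things that look like the tray, the middle-sized one is meant.

How it is judged:
By the outcome, as a careful person would: the job done as asked, in the order asked, and still so for the second after the job is handed in, with the robot touching nothing.
It also fails if it takes over 50 s, if anything falls off the work surface, if the arm or the gripper's body presses on something with over 40 N, if the wrist force passes 120 N, or if a joint passes its speed limit or range.

## Robot

A 6-joint arm with a two-finger parallel gripper is mounted at the origin on the work surface. World frame = base frame: x ahead of the robot, y to its left, z up, the work surface at z = 0. Lengths are in m, angles in rad, forces in N, time in s.
With the tool pointing down it reaches from about 0.425 to 0.95 m from the base axis. Payload 3.5 kg.
Tool frame: the origin (TCP) lies midway between the tips of the shut fingers; the grasp point (between the pads) lies ctrl.hold_point_z behind it (ctrl.hold_point_z is the distance from the TCP to the grasp point, in m); z points along the fingers, x is the direction in which the jaws open and shut, and the axes are right-handed (so a half turn about z gives the same grasp; the last joint's range is limited). The gripper opens to 85 mm and grips with 20 to 120 N. Pads are 22 mm wide; open, the fingers measure 114 mm over their backs; the gripper's body (76 mm by 85 mm) begins 54 mm behind the grasp point. The pads swing forward as they close: fully open they stand 13 mm farther back than shut.
Start: joints at [-1.255, 0.286, 1.577, -0, 1.279, -0.15], TCP at [0.303, -0.603, 0.231] pointing down, gripper open.
Joint ranges: [-2.77, 2.77], [-0.9, 2.22], [0.21, 2.48], [-1.53, 4.67], [0.24, 2.81], [-2.84, 2.84]. Speed limits (rad/s): [2.79, 2.79, 3.14, 3.14, 3.14, 3.14].

## Interface

Orientations are given as a unit quaternion [x, y, z, w].
In Python, from plant import ctrl gives the robot as it stands.
- The arm moves only by the tool step_arm, never from a script. Its arguments are lists of equal length, an entry for each row: "gripper": the gripper's target within -1 to 1 (shut at 1, half-way at 0, fully open at -1); "linear": the shift along the tool's x, y, z in m, a list of three; "delta_rot": the turn, a rotation vector about the tool's x, y, z in degrees, a list of three. A call has 1 to 20 rows; each row is the pose to reach, as a shift and turn from the pose commanded when the call began, along the tool's axes at that moment; what a row does not reach only later rows make up. A row lasts 1/8 s, in which the tool goes at most 62.5 mm and 10.7 degrees, less where a joint would pass 70% of its speed; a pose out of reach is approached as far as the arm can. A call with a gripper value outside its range is refused whole. The fingers move at their own pace and stop on an object; "grip_force" is the grip in N (left out, the last holds). Time passes only in rows, so rows that repeat a pose let the fingers close. It gives the time, the measured TCP pose, the force and the opening at its end, in the units of the state.
- ctrl.get_state(): the state, without advancing time (a new reading comes with each control period).
- ctrl.read_camera(name): name is "scene" or "side" or "wrist"; returns a dict with "frame" (384x512x3 uint8, red, green, blue), "fx", "fy", "cx", "cy" (pixels), "k1" (the pictures are not rectified: a ray, as slopes to the right and down, at radius r is drawn at 1 + k1 r^2 times it, then the intrinsics apply), "view" (4x4, takes a point from world to camera coordinates). Camera axes: x right, y down, z forward; pixel columns grow to the right and rows downward; lengths in m; the calibration is good to about 2 mm. A picture is of the moment at which its call begins. There is no depth.
- ctrl.sign_off(): hands the job in, once; it reports no verdict.
The state is a dict: "time": time; "qpos": joint angles; "dq": joint speeds; "joint_efforts": joint torques, N m; "eef_pos": TCP position; "tcp_rot": TCP orientation; "contact_force": force on the tool from outside, world axes, zero at the start; "wrist_torque": the same for the moment, N m; "opening": opening from 0.0 (shut) to 1.0 (fully open).
Only numpy, scipy, OpenCV 4.12 (cv2) and the standard library are available. Lean on these libraries where they do the work, as an engineer would, in place of code of your own. Each camera call takes 0.05 s, during which the arm holds its last target. There are 200 camera calls.

## Working session

There is one attempt and no reset: what is moved stays moved. The work goes in short steps, Python scripts to look and compute and a tool call to move; the robot and the scene stay as the last step left them, time stands still between calls to the robot, and variables do not carry over. Pictures are saved under pics/ and viewed, on a budget of 10 in all, crops included, one or two more only if the job needs it, and the job is handed in when it is done.

Besides the shell and the picture viewer there is one more tool, called after ">>>" by a JSON object that holds its "api" and its "payload", one argument or row to a line. step_arm: Moves the arm, as the interface text tells. Its arguments: {"type":"object","properties":{"gripper":{"type":"array"},"linear":{"type":"array"},"delta_rot":{"type":"array"},"grip_force":{"type":"number"}},"required":["gripper","linear","delta_rot"]}

```bash
mkdir -p pics; cat > h.py <<'E'
import numpy as np, cv2
from plant import ctrl
def snap(n,f):
    c=ctrl.read_camera(n); cv2.imwrite(f'pics/{f}.png',c['frame'][:,:,::-1]); np.save(f'pics/{f}.npy',{k:v for k,v in c.items() if k!='frame'},allow_pickle=True); return c
def ray(c,u,v):
    d=np.array([(u-c['cx'])/c['fx'],(v-c['cy'])/c['fy']]); s=d.copy()
    for _ in range(30): s=d/(1+c['k1']*(s@s))
    V=np.array(c['view']);R=V[:3,:3]
    return -R.T@V[:3,3], R.T@np.array([s[0],s[1],1])
def atz(c,u,v,z):
    o,d=ray(c,u,v); return o+d*(z-o[2])/d[2]
def proj(c,p):
    V=np.array(c['view']);q=V[:3,:3]@np.array(p)+V[:3,3];s=q[:2]/q[2];s=s*(1+c['k1']*(s@s))
    return s*[c['fx'],c['fy']]+[c['cx'],c['cy']]
def load(f): return np.load(f'pics/{f}.npy',allow_pickle=True).item()
E
python3 - <<'E'
from h import *
print(ctrl.get_state(),ctrl.hold_point_z)
a=[snap('scene','s0'),snap('side','d0')]
for n in ['s0','d0']:
    im=cv2.imread(f'pics/{n}.png'); cv2.imwrite(f'pics/{n}b.png',cv2.resize(im,(800,600),interpolation=cv2.INTER_CUBIC))
for c in a: print(ray(c,256,192),c['fx'],c['k1'])
E
```

```text
{'time': 0.0, 'qpos': array([-1.25497224e+00,  2.87177294e-01,  1.57820978e+00, -6.03558890e-07,
        1.27862634e+00, -1.50013221e-01]), 'dq': array([-0.00013286, -0.00224592,  0.00275008, -0.00061645,  0.00033144,
       -0.00088217]), 'joint_efforts': array([-1.45182912e-04, -4.05985057e+01, -2.92622674e+01, -1.72472337e-04,
        5.85464193e-03,  2.83941191e-07]), 'eef_pos': array([ 0.30299592, -0.60241522,  0.2299217 ]), 'tcp_rot': array([ 8.51225318e-01, -5.24799003e-01, -9.23989466e-04, -7.81832681e-04]), 'contact_force': array([-0.56665083,  0.03622575,  0.72596168]), 'wrist_torque': array([-0.0222733 , -0.02890562,  0.02564836]), 'opening': 1.0018149278838484} 0.0187
(array([1.12554611, 0.15965824, 0.90893056]), array([-0.52260431, -0.12010477, -0.84412339])) 351.41584199683865 -0.04029579170554055
(array([0.26240498, 0.71712687, 0.76742176]), array([ 0.35234641, -0.65888191, -0.66463218])) 349.6985972214086 -0.05463590487707373
```

View pics/s0b.png

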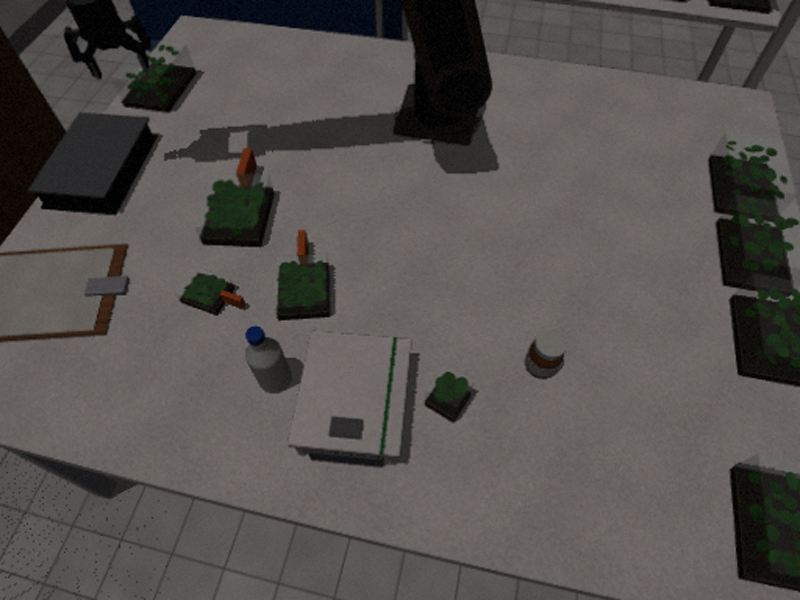

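View pics/d0b.png

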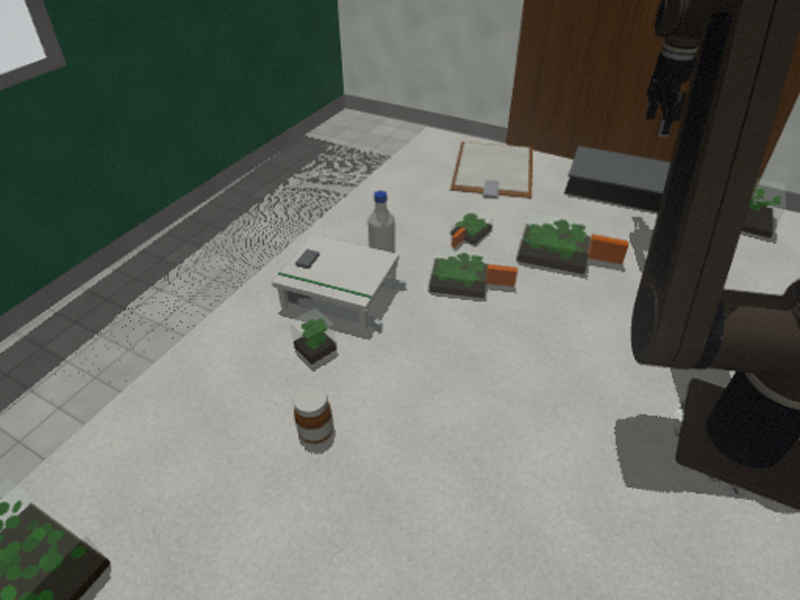

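The scene picture shows three finned trays. The middle-sized one is at about (305,290) in the 800 px view, with its fin at (303,245) pointing back towards the robot. The hood spans about (290..410, 332..460) and the bottle stands at (265,365). I'll enlarge both views.

```bash
python3 - <<'E'
from h import *
s=cv2.imread('pics/s0.png')[140:300,165:275]; d=cv2.imread('pics/d0.png')[145:215,170:340]
def up(i,k): return cv2.convertScaleAbs(cv2.resize(i,None,fx=k,fy=k,interpolation=cv2.INTER_CUBIC),alpha=1.6)
def grid(i,k,x0,y0):
    for x in range((x0//10+1)*10,x0+i.shape[1]//k,10):
        cv2.line(i,((x-x0)*k,0),((x-x0)*k,6),(0,0,255)); 
        if x%20==0: cv2.putText(i,str(x),((x-x0)*k-8,16),0,.3,(0,0,255))
    for y in range((y0//10+1)*10,y0+i.shape[0]//k,10):
        cv2.line(i,(0,(y-y0)*k),(6,(y-y0)*k),(0,0,255)); cv2.putText(i,str(y),(8,(y-y0)*k+3),0,.3,(0,0,255))
    return i
a=grid(up(s,5),5,165,140)[:,:]; a=a[:600]  # rows140..260
cv2.imwrite('pics/c1.png',a); cv2.imwrite('pics/c2.png',grid(up(d,4),4,170,145))
E
```

```text
(no output)
```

View pics/c1.png

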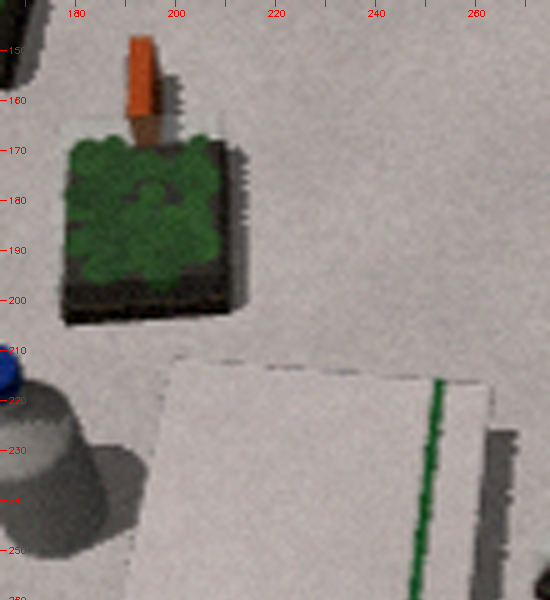

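View pics/c2.png

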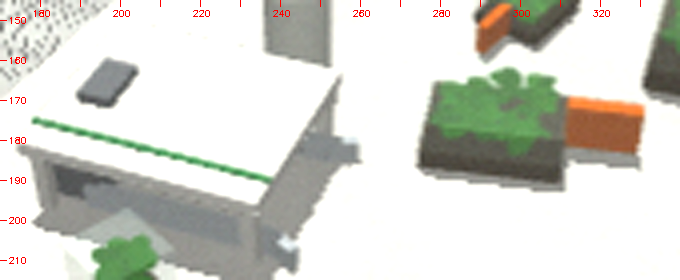

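```bash
python3 - <<'E'
from h import *
s,d=load('s0'),load('d0')
def P(c,l,z):
    for n,(u,v) in l.items(): print(n,np.round(atz(c,u,v,z)*1000,1))
P(s,{'noseL':(178,205),'noseR':(211,202.8)},0)
P(s,{'fin far1':(191,147.4),'far2':(195.6,147.4),'near1':(190.6,163.4),'near2':(195.6,163.6)},.05)
P(s,{'hFL':(199.4,212),'hFR':(263,216.6),'hBL':(185.6,284.8)},.074)
P(d,{'noseNear':(274.5,188),'backNear':(310.5,192.5)},0)
P(d,{'fin in':(311.2,169.2),'fin out':(330.7,171.5)},.05)
P(d,{'hF far':(255,163.75),'hB near':(174,182)},.074)
P(d,{'hF near und':(235,197)},.06)
E
```

```text
noseL [ 659.2 -188.3    0. ]
noseR [630.  -93.4   0. ]
fin far1 [ 475.6 -200.1   50. ]
far2 [ 472.4 -185.8   50. ]
near1 [ 536.2 -181.1   50. ]
near2 [ 533.6 -165.8   50. ]
hFL [705.2 -95.4  74. ]
hFR [681.1  76.5  74. ]
hBL [905.6 -66.9  74. ]
noseNear [624.  -90.3   0. ]
backNear [ 509.2 -125.5    0. ]
fin in [ 533.8 -181.    50. ]
fin out [ 472.2 -199.8   50. ]
hF far [698.5 -91.9  74. ]
hB near [876.4 107.3  74. ]
hF near und [682.5  65.2  60. ]
```

The measurements agree. Tray origin is about (589,-157) mm, yaw 17.1° (nose edge, fin and the side view match). Bay origin is about (692,-9) mm, yaw 8° (hood measures 174 x 202 mm). I'll go above the fin and check with the wrist camera.

```bash
cat >> h.py <<'E'
from scipy.spatial.transform import Rotation as Rn
def delta(p,yaw,s=None):
    "TCP target (mm), tool-x angle deg -> tool shift m, rotvec deg"
    s=s or ctrl.get_state(); R=Rn.from_quat(s['tcp_rot']); a=np.radians(yaw)
    T=Rn.from_matrix(np.array([[np.cos(a),np.sin(a),0],[np.sin(a),-np.cos(a),0],[0,0,-1]]).T)
    return np.round(R.inv().apply(np.array(p)/1000-s['eef_pos']),4), np.round((R.inv()*T).as_rotvec(degrees=True),2)
E
python3 - <<'E'
from h import *
print(delta([501,-184.7,130],-72.9))
E
```

```text
(array([-0.2841, -0.3645,  0.1008]), array([-0.01,  0.13,  9.59]))
```

>>> {"api": "step_arm", "payload": {
  "gripper": [-1,-1,-1,-1,-1,-1,-1,-1,-1,-1,-1,-1,-1,-1],
  "linear": [
    [-0.015,-0.02,0],
    [-0.045,-0.058,0],
    [-0.08,-0.102,0],
    [-0.115,-0.147,0],
    [-0.15,-0.192,0],
    [-0.185,-0.237,0],
    [-0.22,-0.282,0.01],
    [-0.25,-0.32,0.03],
    [-0.27,-0.346,0.05],
    [-0.28,-0.36,0.075],
    [-0.284,-0.3645,0.095],
    [-0.284,-0.3645,0.1],
    [-0.284,-0.3645,0.1],
    [-0.284,-0.3645,0.1]
  ],
  "delta_rot": [
    [0,0,0],
    [0,0,1],
    [0,0,2],
    [0,0,3],
    [0,0,4],
    [0,0,5],
    [0,0,6],
    [0,0,7],
    [0,0,8],
    [0,0,9],
    [0,0,9.6],
    [0,0,9.6],
    [0,0,9.6],
    [0,0,9.6]
  ]
}}

```text
time: 1.85
eef_pos: [0.5018, -0.1864, 0.1324]
tcp_rot: [0.804, -0.594, 0.001, -0.0]
contact_force: [-0.3, 0.6, -0.5]
opening: 0.999
```

```bash
python3 - <<'E'
from h import *
s=ctrl.get_state();print(s['time'],s['eef_pos'],s['tcp_rot'],s['contact_force'])
c=snap('wrist','w0')
im=cv2.convertScaleAbs(cv2.resize(cv2.imread('pics/w0.png'),(768,576),interpolation=cv2.INTER_CUBIC),alpha=1.4)
def mk(p,col):
    u,v=proj(c,p)*1.5; cv2.drawMarker(im,(int(u),int(v)),col,0,12)
a=np.radians(17.1);u=np.array([np.cos(a),np.sin(a),0]);n=np.array([-u[1],u[0],0]);o=np.array([.589,-.1575,0])
for x,y,z in [(-.122,.008,.05),(-.122,-.008,.05),(-.062,.008,.05),(-.062,-.008,.05)]: mk(o+x*u+y*n+[0,0,z],(255,0,255))
for y in(-.05,.05): mk(o+.06*u+y*n,(255,0,255)); mk(o-.06*u+y*n,(255,0,255))
b=np.radians(8);U=np.array([np.cos(b),np.sin(b),0]);N=np.array([-U[1],U[0],0])
for y in(-.088,0,.088): mk(np.array([.692,-.009,.074])+y*N,(255,255,0))
for y in(-.067,.067): mk(np.array([.692,-.009,.02])+y*N-.023*U,(255,255,0))
cv2.imwrite('pics/w0b.png',im)
E
```

```text
1.85 [ 0.50178453 -0.18637845  0.13243327] [ 8.04152371e-01 -5.94422454e-01  9.51541442e-04 -6.42319332e-05] [-0.2870014   0.61969686 -0.48209637]
```

View pics/w0b.png

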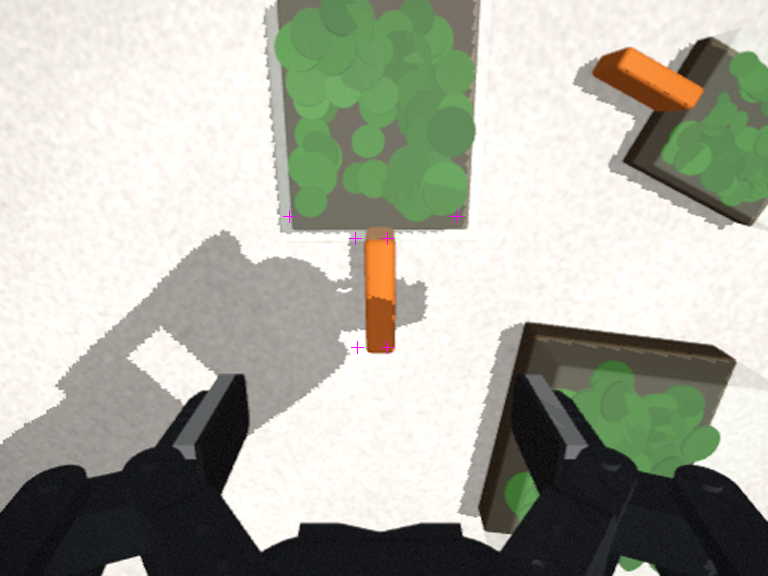

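The wrist view shows the fin at (367..395, 229..352), aligned with the jaws but a few pixels right of my markers. The larger look-alike's corner is at (525,325), close to where the right finger will be. I'll compute the correction and that clearance.

```bash
python3 - <<'E'
from h import *
w=load('w0');s=ctrl.get_state()
a=np.radians(17.1);u=np.array([np.cos(a),np.sin(a)]);n=np.array([-u[1],u[0]])
print('cam',ray(w,256,192)[0])
def P(l,z):
    for x,y in l:
        p=atz(w,x/1.5,y/1.5,z)*1000; q=p[:2]-s['eef_pos'][:2]*1000; print((x,y),z,p.round(1),'rel tcp along/across',(q@u).round(1),(q@n).round(1))
P([(367,229),(395,229),(367,352),(395,352),(366,297),(395,297)],.05)
P([(287,229),(467,229)],.03)
P([(287,229),(467,229)],.0)
for z in (0,.03,.06): P([(525,323),(735,358),(482,530)],z)
# hand: projected TCP
print(proj(w,s['eef_pos'])*1.5)
E
```

```text
cam [ 0.58011209 -0.16417506  0.27592197]
(367, 229) 0.05 [ 533.5 -172.2   50. ] rel tcp along/across 34.5 4.3
(395, 229) 0.05 [ 537.6 -185.4   50. ] rel tcp along/across 34.5 -9.6
(367, 352) 0.05 [ 468.7 -191.4   50. ] rel tcp along/across -33.1 4.9
(395, 352) 0.05 [ 473.2 -206.    50. ] rel tcp along/across -33.1 -10.3
(366, 297) 0.05 [ 499.  -181.9   50. ] rel tcp along/across -1.4 5.1
(395, 297) 0.05 [ 503.4 -196.3   50. ] rel tcp along/across -1.4 -10.0
(287, 229) 0.03 [ 516.8 -131.6   30. ] rel tcp along/across 30.4 47.9
(467, 229) 0.03 [ 545.2 -224.5   30. ] rel tcp along/across 30.3 -49.2
(287, 229) 0.0 [ 509.  -127.6    0. ] rel tcp along/across 24.2 54.0
(467, 229) 0.0 [ 541.  -231.8    0. ] rel tcp along/across 24.1 -54.9
(525, 323) 0 [ 494.  -289.4    0. ] rel tcp along/across -37.7 -96.2
(735, 358) 0 [ 511.6 -433.2    0. ] rel tcp along/across -63.2 -238.8
(482, 530) 0 [ 324.7 -325.     0. ] rel tcp along/across -210.0 -80.4
(525, 323) 0.03 [ 503.4 -275.8   30. ] rel tcp along/across -24.8 -86.0
(735, 358) 0.03 [ 519.1 -403.9   30. ] rel tcp along/across -47.5 -213.0
(482, 530) 0.03 [ 352.5 -307.5   30. ] rel tcp along/across -178.4 -71.9
(525, 323) 0.06 [ 512.8 -262.2   60. ] rel tcp along/across -11.8 -75.7
(735, 358) 0.06 [ 526.5 -374.7   60. ] rel tcp along/across -31.8 -187.3
(482, 530) 0.06 [ 380.2 -290.    60. ] rel tcp along/across -146.7 -63.3
[374.20851487 374.31845819]
```

```bash
python3 - <<'E'
from h import *
print(delta([502.2,-187.8,18],-72.9))
E
```

```text
(array([0.0013, 0.0002, 0.1145]), array([-0.08, -0.09, -0.05]))
```

>>> {"api": "step_arm", "payload": {
  "gripper": [-0.3,-0.3,-0.3,-0.3,-0.3,-0.3,-0.3,-0.3],
  "linear": [
    [0.0013,0,0.02],
    [0.0013,0,0.05],
    [0.0013,0,0.08],
    [0.0013,0,0.1],
    [0.0013,0,0.11],
    [0.0013,0,0.112],
    [0.0013,0,0.112],
    [0.0013,0,0.112]
  ],
  "delta_rot": [
    [0,0,0],
    [0,0,0],
    [0,0,0],
    [0,0,0],
    [0,0,0],
    [0,0,0],
    [0,0,0],
    [0,0,0]
  ],
  "grip_force": 20
}}

```text
time: 2.9
eef_pos: [0.5024, -0.1873, 0.0204]
tcp_rot: [0.804, -0.594, 0.001, -0.0]
contact_force: [-0.1, 0.1, -0.2]
opening: 0.648
```

```bash
python3 - <<'E'
from h import *
s=ctrl.get_state();print(s['time'],s['eef_pos'],s['contact_force'],s['opening'])
c=snap('wrist','w1')
cv2.imwrite('pics/w1b.png',cv2.convertScaleAbs(cv2.resize(cv2.imread('pics/w1.png'),(768,576)),alpha=1.4))
E
```

```text
2.9 [ 0.50241391 -0.1872975   0.02037955] [-0.1191336   0.14715397 -0.16424906] 0.6480006865703267
```

View pics/w1b.png

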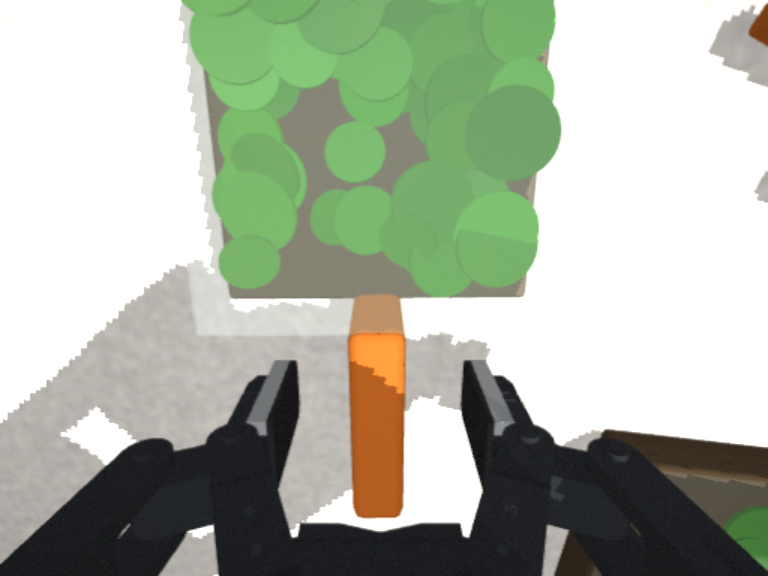

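The fin (350..405, centre 377) sits centred between the pads (298 and 462). I'll lower 2 mm and close.

>>> {"api": "step_arm", "payload": {
  "gripper": [-0.3,0.1,0.4,0.6,1,1,1,1],
  "linear": [
    [-0.0005,0,0.002],
    [-0.0005,0,0.002],
    [-0.0005,0,0.002],
    [-0.0005,0,0.002],
    [-0.0005,0,0.002],
    [-0.0005,0,0.002],
    [-0.0005,0,0.002],
    [-0.0005,0,0.002]
  ],
  "delta_rot": [
    [0,0,0],
    [0,0,0],
    [0,0,0],
    [0,0,0],
    [0,0,0],
    [0,0,0],
    [0,0,0],
    [0,0,0]
  ],
  "grip_force": 40
}}

```text
time: 3.95
eef_pos: [0.5016, -0.1864, 0.0174]
tcp_rot: [0.804, -0.594, 0.0, 0.0]
contact_force: [-0.1, 1.3, 2.2]
opening: 0.182
```

```bash
python3 - <<'E'
from h import *
s=ctrl.get_state();print(s['time'],s['eef_pos'],s['contact_force'],s['wrist_torque'],s['opening'])
# grip target for tray origin at bay (-115,0) yaw 8
b=np.radians(8);U=np.array([np.cos(b),np.sin(b)])
o=np.array([692,-9]);g=o+(-115-92)*U;print(g,delta([*g,18.4],-82))
print('origin of tray now', s['eef_pos'][:2]*1000+92*np.array([np.cos(np.radians(17.1)),np.sin(np.radians(17.1))]))
E
```

```text
3.95 [ 0.50157063 -0.1864224   0.01743622] [-0.11819994  1.25989768  2.17902641] [0.07233271 0.07147523 0.09697267] 0.18153193551538307
[487.01450977 -37.8088319 ] (array([-0.1463, -0.0298, -0.001 ]), array([ 0.  , -0.01,  9.1 ]))
origin of tray now [ 589.50358921 -159.37069194]
```

>>> {"api": "step_arm", "payload": {
  "gripper": [1,1,1,1,1,1,1,1,1,1,1,1,1,1,1,1,1,1,1,1],
  "linear": [
    [0,0,0],
    [-0.002,0,0],
    [-0.008,-0.002,0],
    [-0.017,-0.004,0],
    [-0.027,-0.006,0],
    [-0.037,-0.008,0],
    [-0.047,-0.01,0],
    [-0.057,-0.012,0],
    [-0.067,-0.014,0],
    [-0.077,-0.016,0],
    [-0.087,-0.018,0],
    [-0.097,-0.02,0],
    [-0.107,-0.022,0],
    [-0.117,-0.024,0],
    [-0.127,-0.026,0],
    [-0.136,-0.028,0],
    [-0.142,-0.029,0],
    [-0.145,-0.03,0],
    [-0.146,-0.03,0],
    [-0.146,-0.03,0]
  ],
  "delta_rot": [
    [0,0,0],
    [0,0,0.1],
    [0,0,0.5],
    [0,0,1],
    [0,0,1.6],
    [0,0,2.2],
    [0,0,2.8],
    [0,0,3.4],
    [0,0,4],
    [0,0,4.7],
    [0,0,5.3],
    [0,0,6],
    [0,0,6.6],
    [0,0,7.2],
    [0,0,7.8],
    [0,0,8.4],
    [0,0,8.8],
    [0,0,9.1],
    [0,0,9.1],
    [0,0,9.1]
  ],
  "grip_force": 80
}}

```text
time: 6.45
eef_pos: [0.4874, -0.0377, 0.0175]
tcp_rot: [0.755, -0.656, -0.0, -0.0]
contact_force: [0.2, -2.6, 3.3]
opening: 0.174
```

```bash
python3 - <<'E'
from h import *
s=ctrl.get_state();print(s['time'],s['eef_pos'],s['tcp_rot'],s['contact_force'],s['wrist_torque'],s['opening'])
c=snap('wrist','w2');snap('scene','s2')
k=cv2.cvtColor
a=cv2.convertScaleAbs(cv2.resize(cv2.imread('pics/w2.png')[:230],None,fx=1.2,fy=1.2),alpha=1.3)
b=cv2.convertScaleAbs(cv2.resize(cv2.imread('pics/s2.png')[140:225,165:288],None,fx=5,fy=5,interpolation=cv2.INTER_CUBIC),alpha=1.5)[:320]
print(a.shape,b.shape)
o=np.zeros((600,620,3),np.uint8);o[:276,:614]=a[:276];o[278:598,:615]=b[:320]
cv2.imwrite('pics/c3.png',o)
E
```

```text
6.45 [ 0.48736243 -0.03768623  0.01747669] [ 7.54620776e-01 -6.56161158e-01 -7.57707707e-05 -1.14522469e-04] [ 0.1623249  -2.63341197  3.33893615] [-0.54386641 -0.0878363  -0.32465941] 0.17354344030377492
(276, 614, 3) (320, 615, 3)
```

View pics/c3.png

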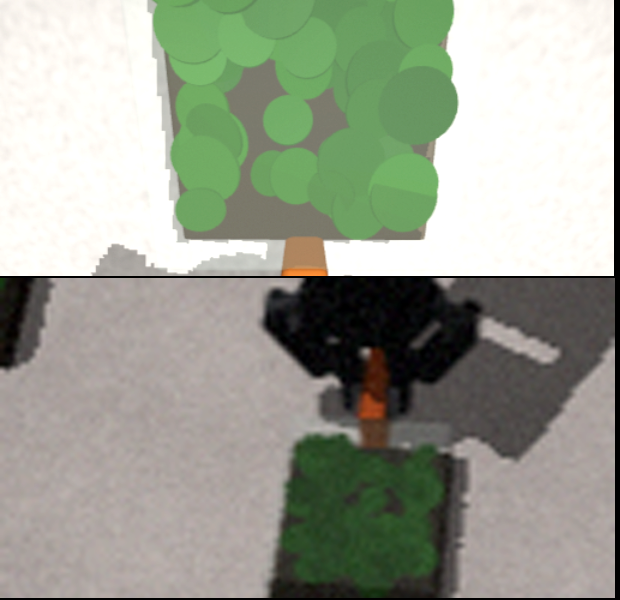

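The tray followed and is still square in the jaws (fin centre near column 305 of the upper crop). One look at the tray and mouth from both fixed cameras comes next.

```bash
python3 - <<'E'
from h import *
snap('side','d2')
o=np.zeros((600,800,3),np.uint8)
def put(f,x0,y0,w,h,k,ox,oy):
    i=cv2.convertScaleAbs(cv2.resize(cv2.imread(f'pics/{f}.png')[y0:y0+h,x0:x0+w],None,fx=k,fy=k,interpolation=cv2.INTER_CUBIC),alpha=1.5)
    o[oy:oy+h*k,ox:ox+w*k]=i
    for x in range(-(-x0//10)*10,x0+w,10): cv2.putText(o,str(x)[-2:],(ox+(x-x0)*k-5,oy+8),0,.3,(0,0,255)); cv2.line(o,(ox+(x-x0)*k,oy+9),(ox+(x-x0)*k,oy+13),(0,0,255))
    for y in range(-(-y0//10)*10,y0+h,10): cv2.putText(o,str(y),(ox,oy+(y-y0)*k+3),0,.3,(0,0,255))
put('s2',195,165,80,60,5,0,0)
put('d2',195,150,130,60,6,0,302-62) if 0 else put('d2',210,150,130,48,6,0,305)
cv2.imwrite('pics/c4.png',o)
E
```

```text
(no output)
```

View pics/c4.png

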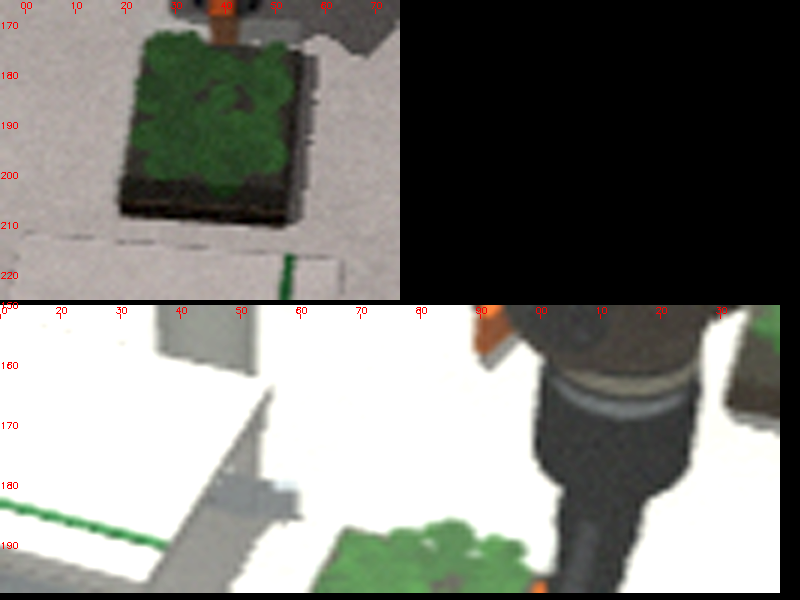

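```bash
python3 - <<'E'
from h import *
s,d=load('s2'),load('d0');st=ctrl.get_state()
A,B=[atz(s,*p,0)[:2]*1000 for p in [(219,208),(252,210.7)]]
v=B-A;print('nose',A,B,(A+B)/2,np.hypot(*v),'yaw',np.degrees(np.arctan2(v[1],v[0]))-90)
F,G=[atz(s,*p,.074)[:2]*1000 for p in [(199.4,212),(263.3,216.8)]]
v=G-F;print('hood',F,G,(F+G)/2,np.hypot(*v),'yaw',np.degrees(np.arctan2(v[1],v[0]))-90)
L,M=[atz(d,*p,.02)[:2]*1000 for p in [(259.3,180.7),(244.2,205.7)]]
v=M-L;print('leads',L,M,(L+M)/2,np.hypot(*v),'yaw',np.degrees(np.arctan2(v[1],v[0]))-90)
b=np.radians(8);U=np.array([np.cos(b),np.sin(b)])
print('bay from leads',(L+M)/2+23*U)
print('tray nose by TCP',st['eef_pos'][:2]*1000+152*U)
E
```

```text
nose [642.05463289 -64.9096969 ] [629.46463871  33.20465192] [635.7596358  -15.85252249] 98.91882226132019 yaw 7.312212240106831
hood [705.23763888 -95.36254433] [681.53142026  77.45029417] [693.38452957  -8.95612508] 174.4312527953463 yaw 7.811001052983954
leads [675.55937573 -79.06017552] [660.94422578  49.24001655] [668.25180075 -14.91007949] 129.12994189179312 yaw 6.49876099116679
bay from leads [691.02796633 -11.70909817]
tray nose by TCP [637.89913929 -16.56564045]
```

Tray axis and bay axis agree within about 1–2 mm and 1° (nose mid at bay x ≈ -57 mm). I'll advance with a 1.5 mm lateral correction.

>>> {"api": "step_arm", "payload": {
  "gripper": [1,1,1,1,1,1,1,1,1,1,1,1,1,1],
  "linear": [
    [0.0003,-0.001,0],
    [0.0006,-0.004,0],
    [0.001,-0.008,0],
    [0.0013,-0.013,0],
    [0.0015,-0.018,0],
    [0.0015,-0.023,0],
    [0.0015,-0.028,0],
    [0.0015,-0.033,0],
    [0.0015,-0.038,0],
    [0.0015,-0.043,0],
    [0.0015,-0.048,0],
    [0.0015,-0.052,0],
    [0.0015,-0.055,0],
    [0.0015,-0.057,0]
  ],
  "delta_rot": [
    [0,0,0],
    [0,0,0],
    [0,0,0],
    [0,0,0],
    [0,0,0],
    [0,0,0],
    [0,0,0],
    [0,0,0],
    [0,0,0],
    [0,0,0],
    [0,0,0],
    [0,0,0],
    [0,0,0],
    [0,0,0]
  ]
}}

```text
time: 8.35
eef_pos: [0.5407, -0.0308, 0.0175]
tcp_rot: [0.755, -0.655, -0.004, 0.003]
contact_force: [-12.0, -1.7, 14.5]
opening: 0.178
```

>>> {"api": "step_arm", "payload": {
  "gripper": [1,1,1,1],
  "linear": [
    [0,-0.003,0],
    [0,-0.006,0],
    [0,-0.009,0],
    [0,-0.012,0]
  ],
  "delta_rot": [
    [0,0,0],
    [0,0,0],
    [0,0,0],
    [0,0,0]
  ]
}}

```text
time: 8.85
eef_pos: [0.5526, -0.0291, 0.0175]
tcp_rot: [0.755, -0.655, -0.004, 0.003]
contact_force: [-11.6, -1.6, 13.8]
opening: 0.174
```

```bash
cat >> h.py <<'E'
def bf():
    s=ctrl.get_state();b=np.radians(8);U=np.array([np.cos(b),np.sin(b)]);N=np.array([-U[1],U[0]]);p=s['eef_pos'][:2]*1000-[692.5,-10];f=s['contact_force']
    print('t',s['time'],'nose x',(p@U+152).round(2),'y',(p@N).round(2),'z',s['eef_pos'][2].round(4),'F fwd/lat/up',(f[:2]@U).round(2),(f[:2]@N).round(2),f[2].round(2),'T',s['wrist_torque'].round(2))
E
python3 -c "
from h import *
bf()"
```

```text
t 8.85 nose x 10.84 y 0.54 z 0.0175 F fwd/lat/up -11.74 0.07 13.83 T [-0.39  1.01  0.03]
```

The tool is pressing the tray down with 14 N, so I'll ease off a little while advancing.

>>> {"api": "step_arm", "payload": {
  "gripper": [1,1,1,1],
  "linear": [
    [0,-0.002,-0.0002],
    [0,-0.004,-0.0004],
    [0,-0.006,-0.0004],
    [0,-0.008,-0.0004]
  ],
  "delta_rot": [
    [0,0,0],
    [0,0,0],
    [0,0,0],
    [0,0,0]
  ]
}}

```text
time: 9.35
eef_pos: [0.5606, -0.0279, 0.0175]
tcp_rot: [0.755, -0.655, -0.004, 0.002]
contact_force: [-9.9, -0.7, 12.3]
opening: 0.172
```

```bash
python3 -c "
from h import *
bf()"
```

```text
t 9.35 nose x 18.88 y 0.59 z 0.0175 F fwd/lat/up -9.95 0.64 12.29 T [-0.4   0.88  0.04]
```

>>> {"api": "step_arm", "payload": {
  "gripper": [1,1,1,1,1],
  "linear": [
    [0,-0.002,-0.0004],
    [0,-0.004,-0.0008],
    [0,-0.006,-0.0012],
    [0,-0.008,-0.0015],
    [0,-0.01,-0.0015]
  ],
  "delta_rot": [
    [0,0,0],
    [0,0,0],
    [0,0,0],
    [0,0,0],
    [0,0,0]
  ]
}}

```text
time: 9.98
eef_pos: [0.5704, -0.0262, 0.0175]
tcp_rot: [0.755, -0.656, -0.004, 0.002]
contact_force: [-5.8, -1.1, 4.7]
opening: 0.178
```

```bash
python3 -c "
from h import *
bf()"
```

```text
t 9.975 nose x 28.82 y 0.96 z 0.0175 F fwd/lat/up -5.87 -0.31 4.7 T [-0.37  0.28 -0.13]
```

>>> {"api": "step_arm", "payload": {
  "gripper": [1,1,1,1,1,1],
  "linear": [
    [0,-0.002,0],
    [0,-0.004,0],
    [0,-0.006,0],
    [0,-0.008,0],
    [0,-0.009,0],
    [0,-0.01,0]
  ],
  "delta_rot": [
    [0,0,0],
    [0,0,0],
    [0,0,0],
    [0,0,0],
    [0,0,0],
    [0,0,0]
  ]
}}

```text
time: 10.72
eef_pos: [0.5803, -0.0248, 0.0175]
tcp_rot: [0.755, -0.656, -0.004, 0.002]
contact_force: [-5.8, -0.8, 4.7]
opening: 0.175
```

>>> {"api": "step_arm", "payload": {
  "gripper": [1,1,1,1],
  "linear": [
    [0,-0.001,0],
    [0,-0.002,0],
    [0,-0.003,0],
    [0,-0.004,0]
  ],
  "delta_rot": [
    [0,0,0],
    [0,0,0],
    [0,0,0],
    [0,0,0]
  ]
}}

```text
time: 11.22
eef_pos: [0.5843, -0.0242, 0.0175]
tcp_rot: [0.755, -0.656, -0.004, 0.002]
contact_force: [-5.7, -0.5, 4.1]
opening: 0.178
```

```bash
python3 -c "
from h import *
bf()"
```

```text
t 11.225 nose x 42.83 y 0.96 z 0.0175 F fwd/lat/up -5.67 0.29 4.09 T [-0.31  0.31 -0.09]
```

Steady 5.7 N baseline with nothing felt yet. I'll search in 4 mm pieces.

>>> {"api": "step_arm", "payload": {
  "gripper": [1,1,1,1],
  "linear": [
    [0,-0.001,0],
    [0,-0.002,0],
    [0,-0.003,0],
    [0,-0.004,0]
  ],
  "delta_rot": [
    [0,0,0],
    [0,0,0],
    [0,0,0],
    [0,0,0]
  ]
}}

```text
time: 11.72
eef_pos: [0.5882, -0.0237, 0.0176]
tcp_rot: [0.755, -0.656, -0.004, 0.002]
contact_force: [-5.4, -0.6, 3.7]
opening: 0.177
```

>>> {"api": "step_arm", "payload": {
  "gripper": [1,1,1,1],
  "linear": [
    [0,-0.001,0],
    [0,-0.002,0],
    [0,-0.003,0],
    [0,-0.004,0]
  ],
  "delta_rot": [
    [0,0,0],
    [0,0,0],
    [0,0,0],
    [0,0,0]
  ]
}}

```text
time: 12.22
eef_pos: [0.5922, -0.0231, 0.0175]
tcp_rot: [0.755, -0.656, -0.004, 0.002]
contact_force: [-6.0, -0.5, 4.2]
opening: 0.175
```

>>> {"api": "step_arm", "payload": {
  "gripper": [1,1,1,1],
  "linear": [
    [0,-0.001,0],
    [0,-0.002,0],
    [0,-0.003,0],
    [0,-0.004,0]
  ],
  "delta_rot": [
    [0,0,0],
    [0,0,0],
    [0,0,0],
    [0,0,0]
  ]
}}

```text
time: 12.72
eef_pos: [0.5962, -0.0226, 0.0175]
tcp_rot: [0.755, -0.656, -0.004, 0.002]
contact_force: [-6.2, -0.3, 4.3]
opening: 0.177
```

>>> {"api": "step_arm", "payload": {
  "gripper": [1,1,1,1],
  "linear": [
    [0,-0.001,0],
    [0,-0.002,0],
    [0,-0.003,0],
    [0,-0.004,0]
  ],
  "delta_rot": [
    [0,0,0],
    [0,0,0],
    [0,0,0],
    [0,0,0]
  ]
}}

```text
time: 13.22
eef_pos: [0.6, -0.0221, 0.0175]
tcp_rot: [0.755, -0.656, -0.004, 0.002]
contact_force: [-6.8, -1.0, 5.4]
opening: 0.175
```

>>> {"api": "step_arm", "payload": {
  "gripper": [1,1],
  "linear": [
    [0,-0.001,0],
    [0,-0.002,0]
  ],
  "delta_rot": [
    [0,0,0],
    [0,0,0]
  ]
}}

```text
time: 13.48
eef_pos: [0.6013, -0.0218, 0.0175]
tcp_rot: [0.755, -0.656, -0.004, 0.003]
contact_force: [-8.5, -0.5, 6.1]
opening: 0.175
```

>>> {"api": "step_arm", "payload": {
  "gripper": [1,1],
  "linear": [
    [0,-0.0005,0],
    [0,-0.001,0]
  ],
  "delta_rot": [
    [0,0,0],
    [0,0,0]
  ]
}}

```text
time: 13.72
eef_pos: [0.602, -0.0216, 0.0175]
tcp_rot: [0.755, -0.656, -0.005, 0.003]
contact_force: [-10.5, -1.4, 6.5]
opening: 0.177
```

```bash
python3 -c "
from h import *
bf()"
```

```text
t 13.725 nose x 60.78 y 1.08 z 0.0175 F fwd/lat/up -10.55 0.11 6.45 T [-0.41  0.67 -0.15]
```

>>> {"api": "step_arm", "payload": {
  "gripper": [1,1,1],
  "linear": [
    [0,-0.0005,0],
    [0,-0.001,0],
    [0,-0.001,0]
  ],
  "delta_rot": [
    [0,0,0],
    [0,0,0],
    [0,0,0]
  ]
}}

```text
time: 14.1
eef_pos: [0.6024, -0.0215, 0.0175]
tcp_rot: [0.755, -0.655, -0.005, 0.003]
contact_force: [-10.5, -0.6, 8.3]
opening: 0.171
```

```bash
python3 -c "
from h import *
bf()"
```

```text
t 14.1 nose x 61.2 y 1.11 z 0.0175 F fwd/lat/up -10.5 0.87 8.28 T [-0.46  1.05 -0.12]
```

The force rose from 6 to 10.5 N over about 3.4 mm, which fits the sprung pad. A touch more, then settle.

>>> {"api": "step_arm", "payload": {
  "gripper": [1,1,1,1],
  "linear": [
    [0,-0.0005,0],
    [0,-0.001,0],
    [0,-0.0015,-0.0003],
    [0,-0.0015,-0.0005]
  ],
  "delta_rot": [
    [0,0,0],
    [0,0,0],
    [0,0,0],
    [0,0,0]
  ]
}}

```text
time: 14.6
eef_pos: [0.6036, -0.0213, 0.0175]
tcp_rot: [0.755, -0.656, -0.006, 0.004]
contact_force: [-9.4, -1.7, 4.9]
opening: 0.173
```

```bash
python3 -c "
from h import *
bf()"
```

```text
t 14.6 nose x 62.44 y 1.21 z 0.0175 F fwd/lat/up -9.57 -0.33 4.87 T [-0.42  0.87 -0.13]
```

Compression is about 4 mm by force and by travel. Now I'll release gently, then lift straight up.

>>> {"api": "step_arm", "payload": {
  "gripper": [1,1,0.5,0.4,0.2,0,-0.2,-0.2],
  "linear": [
    [0,0,0],
    [0,0,0],
    [0,0,0],
    [0,0,0],
    [0,0,0],
    [0,0,0],
    [0,0,0],
    [0,0,0]
  ],
  "delta_rot": [
    [0,0,0],
    [0,0,0],
    [0,0,0],
    [0,0,0],
    [0,0,0],
    [0,0,0],
    [0,0,0],
    [0,0,0]
  ],
  "grip_force": 30
}}

```text
time: 15.6
eef_pos: [0.6089, -0.0225, 0.0197]
tcp_rot: [0.755, -0.656, -0.0, -0.0]
contact_force: [0.1, -0.1, 0.2]
opening: 0.6
```

```bash
python3 - <<'E'
from h import *
bf(); c=snap('wrist','w3')
cv2.imwrite('pics/w3b.png',cv2.convertScaleAbs(cv2.resize(cv2.imread('pics/w3.png'),(640,480)),alpha=1.4))
E
```

```text
t 15.6 nose x 67.44 y -0.72 z 0.0197 F fwd/lat/up 0.06 -0.07 0.24 T [-0.    0.09 -0.07]
```

View pics/w3b.png

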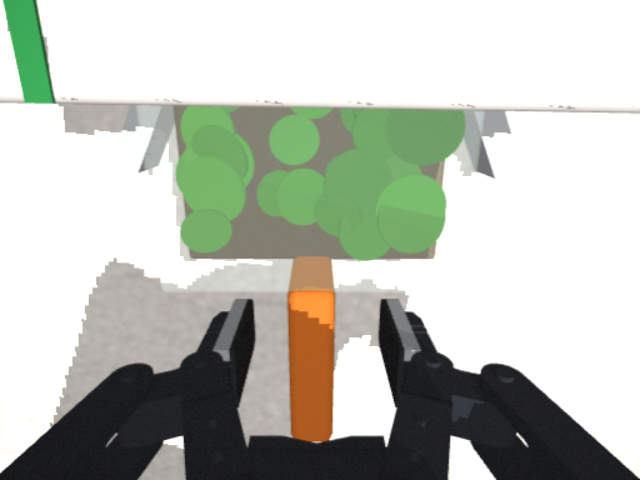

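```bash
python3 - <<'E'
from h import *
w1,w3=load('w1'),load('w3')
def al(c,tcp,yaw,x,y,z):
    a=np.radians(yaw);q=atz(c,x,y,z)[:2]*1000-tcp; return q@[np.cos(a),np.sin(a)]
t1=np.array([502.41,-187.3]);t3=np.array([608.9,-22.5])
for n,p1,p3,z in [('fin end',(378/1.5,516/1.5),(312/1.25,439/1.25),.05),('fin bright top edge',(377/1.5,334/1.5),(312/1.25,291/1.25),.05),('rear edge',(377/1.5,297/1.5),(312/1.25,258/1.25),.03)]:
    a,b=al(w1,t1,17.1,*p1,z),al(w3,t3,8,*p3,z); print(n,a.round(1),b.round(1),'tray shift vs tcp',(b-a).round(1))
g=np.array([501.6,-186.4])-t1;print('tcp move at grip',g@[np.cos(.2985),np.sin(.2985)])
f=t3-np.array([603.6,-21.3]);print('tcp surge at release',f@[np.cos(.14),np.sin(.14)])
E
```

```text
fin end -33.2 -36.6 tray shift vs tcp -3.4
fin bright top edge 29.1 25.2 tray shift vs tcp -3.9
rear edge 32.4 28.8 tray shift vs tcp -3.6
tcp move at grip -0.509502559553604
tcp surge at release 5.0806930423538486
```

The tray stayed put on release (about +1 mm by image, so no spring-back). I'll lift away.

>>> {"api": "step_arm", "payload": {
  "gripper": [-0.2,-0.2,-0.2,-0.2,-0.2,-0.2,-0.2,-0.2,-0.2,-0.2],
  "linear": [
    [0,0,-0.005],
    [0,0,-0.02],
    [0,0,-0.045],
    [0,0,-0.075],
    [0,0.01,-0.11],
    [0,0.03,-0.14],
    [0,0.06,-0.16],
    [0,0.08,-0.17],
    [0,0.08,-0.17],
    [0,0.08,-0.17]
  ],
  "delta_rot": [
    [0,0,0],
    [0,0,0],
    [0,0,0],
    [0,0,0],
    [0,0,0],
    [0,0,0],
    [0,0,0],
    [0,0,0],
    [0,0,0],
    [0,0,0]
  ]
}}

```text
time: 16.9
eef_pos: [0.53, -0.0336, 0.1902]
tcp_rot: [0.755, -0.656, 0.0, -0.0]
contact_force: [0.2, 0.3, -0.1]
opening: 0.599
```

```bash
python3 - <<'E'
from h import *
bf(); snap('side','d4'); snap('scene','s4')
o=np.zeros((600,800,3),np.uint8)
a=cv2.resize(cv2.imread('pics/d4.png')[100:230,150:400],(700,364));b=cv2.resize(cv2.imread('pics/s4.png')[120:300,60:380],(416,234))
o[:364,:700]=a;o[366:600,:416]=b
cv2.imwrite('pics/f.png',cv2.convertScaleAbs(o,alpha=1.3))
E
```

```text
t 16.9 nose x -12.16 y -0.76 z 0.1902 F fwd/lat/up 0.21 0.3 -0.11 T [ 0.01  0.02 -0.03]
```

View pics/f.png

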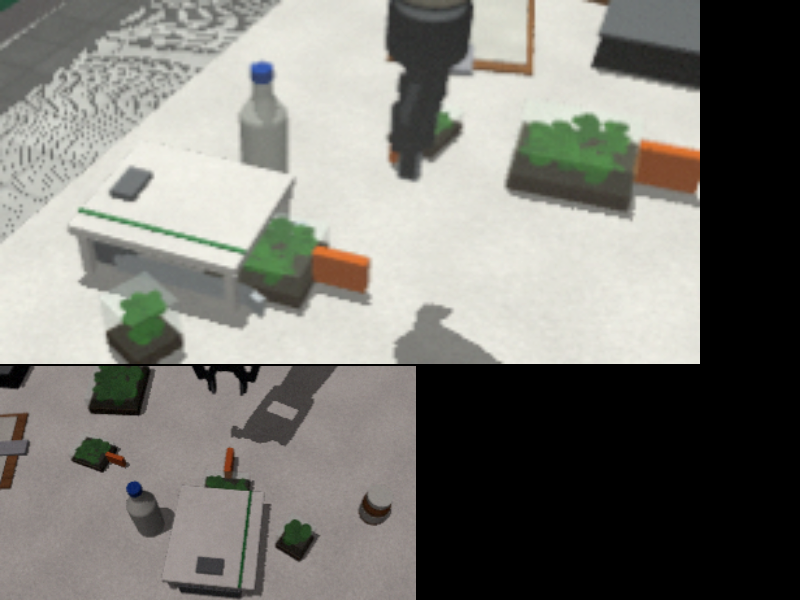

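The final pictures show the tray halfway under the hood, fin outside at (340,268), with the bystanders and look-alikes where they stood. Handing in.

```bash
python3 -c "
from plant import ctrl
print(ctrl.sign_off())"
```

```text
the job is handed in; nothing more can be done
None
```

I gripped the middle-sized tray by its orange fin and slid it about 150 mm sideways, turning it 9° into line with the bay. I then pushed it slowly under the hood until I felt the stop pad, let go and lifted clear. I handed the job in at about 17 s; no verdict was reported.

- **Stop pad:** I took first contact to be at about bay x = 58 mm. Total push force rose from about 6 N to a highest reading of 10.5 N. The pad is pressed in by roughly 3 mm judged by force and 4.6 mm judged by travel. The two do not match exactly, but both are short of its 6 mm solid limit.
- **After release:** The wrist camera showed no spring-back; the tray read about 1 mm further in, which is within the measuring error. The force on the tool was about zero, and nothing is touching the tray.
- **Surroundings:** The last pictures show the tray square between the guides. The hood, bottle, jar, box and look-alikes appear unmoved.
- **Imperfect:** During the first part of the slide the tool pressed the tray down onto the bench with up to about 14.5 N. I eased that to about 5 N before reaching the pad.

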